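Press a wheel bearing home with a T-handle press

TASK

Slide the press's carriage with the wheel hub fully home under the screw, then screw the press down with its T-handle until the bearing is fully home, flush with the hub's rim: turn half a turn at a time from the front, taking the other end of the bar each time, and never carry an end round behind the screw on the column's side. Stop as soon as you feel the bearing bottom so that it is not crushed, let go, leave the screw down, and leave everything else on the bench alone.

Things in the scene. Friction and masses are not known exactly. Their poses are not given: they have to be found in the camera images.
- post (a point): Black upright round post, 20 mm diameter, by which the carriage is pushed. The point is on its axis, 42 mm above the carriage's underside, 54 mm above the table and 5 mm under the post's top; the post rises 36 mm clear above the tongue it stands on. Axes as press.
- carriage (a joint): Position of the carriage along the press's x: 0 = pulled out (as at the start), 0.060 m = home against its stop, with the hub under the screw. Slides with about 3 N and stays where left.
- press: Grey press fixed to the bench, base 290 x 120 mm. Origin on the screw's axis at table height; x points from the operator's side to the column, z up. Column 40 x 40 mm, 170 mm tall, centred 150 mm behind the axis; its arm (top 150 mm up) carries the nut (46 mm diameter, top 153 mm up). The post is on the x axis at -200 mm (carriage out) or -140 mm (home).
- handle: T-handle. Origin: middle of its bar, on the screw's axis; x along the bar, z up. Round steel bar, 12 mm diameter, 160 mm long over its two 18 mm end caps (each 12 mm long), on a 28 mm boss. Turned clockwise seen from above it goes down with the screw, 20 mm a turn, and stays where left (snug, it springs back up to 0.3 rad when let go); always 0.106 m above the foot. Nothing else reaches its height.
- foot (a point): Centre of the flat lower face (28 mm diameter) of the screw's stiffly sprung foot, which presses on the bearing. z up. Moment to turn the handle: 0.06 N m free (1.2 N at 50 mm from the axis), 0.11 N m (2.2 N) while the bearing goes in; once it has bottomed it climbs 0.05 N m per 0.1 rad: 0.2 N m (4 N at 50 mm) is snug, over 0.3 N m (6 N at 50 mm) crushes it.
- bearing_top (a point): Centre of the top face of the bearing (32 mm diameter, 10 mm high), which stands 6 to 8 mm proud of the hub's rim at the start and is a stiff fit: about 15 N press it in. z up.
- hub_rim (a point): Centre of the hub's upper rim (43 mm outside, 33 mm inside diameter), 81 mm above the table; the bearing is home when its top is level with this. The aluminium hub shell, 55 mm high with two 56 mm flanges, stands loose on end in a low ring on the carriage. z up.
- spanner_grip (a point): A spanner lying on the bench near the press (bystander); point on its handle.
- spare_hub: A second hub shell like the first but without a bearing, 55 mm high, standing on the bench beside the press (bystander); origin at the centre of its underside.
- grease: Small round steel tin, 60 mm diameter, 45 mm high, beside the press (bystander); origin at the centre of its underside.
- spare_bearing: A loose bearing, 32 mm diameter, 10 mm high, lying beside the press (bystander); origin at the centre of its underside.
- oil: White oil bottle, 52 mm diameter, 140 mm high, on the right of the bench (bystander); origin at the centre of its underside.
- driver_grip (a point): A screwdriver lying on the left of the bench (bystander); point on its handle.
- sprocket: Flat dark sprocket, 110 mm across, lying on the right of the bench (bystander); origin at the centre of its underside.
Mind the look-alikes: they are no part of the job. Leave any orange look-alike of the part that bears bearing_top alone.

How it is judged:
By the outcome, as a careful person would: the job done as asked, in the order asked, and still so for the second after the job is handed in, with the robot touching nothing.
It also fails if it takes over 72 s, if anything falls off the work surface, if the arm or the gripper's body presses on something with over 40 N, if the wrist force passes 120 N, or if a joint passes its speed limit or range.

ROBOT

A 6-joint arm with a two-finger parallel gripper is mounted at the origin on the work surface. World frame = base frame: x ahead of the robot, y to its left, z up, the work surface at z = 0. Lengths are in m, angles in rad, forces in N, time in s.
With the tool pointing down it reaches from about 0.325 to 0.85 m from the base axis. Payload 15.5 kg.
Tool frame: the origin (TCP) lies at the very end of the fingers, on their centre line; the grasp point (between the pads) lies 19 mm behind it; z points along the fingers, y is the line along which they close (so a half turn about z gives the same grasp; the last joint's range is limited). The gripper opens to 91 mm and grips with 3 to 60 N. Pads are 32 mm wide; open, the fingers measure 118 mm over their backs; the gripper's body (76 mm by 178 mm) begins 60 mm behind the grasp point.
Start: joints at [1.127, 0.494, 1.345, -0, 1.302, -0.096], TCP at [0.213, 0.588, 0.214] pointing down, gripper open.
Joint ranges: [-2.91, 2.91], [-0.82, 2.16], [0.22, 2.67], [-1.22, 4.37], [0.12, 2.79], [-3.08, 3.08]. Speed limits (rad/s): [1.89, 1.89, 2.57, 3.01, 3.01, 3.01].

INTERFACE

Orientations are given as a unit quaternion [x, y, z, w].
In Python, from cell import * gives the robot as it stands. Calls block until the motion is done:
- move_ptp(position, orientation): joint-space move of the TCP to a pose.
- servo_line(position, orientation=None, feed=0.15, force_limit=None): straight line of the TCP; orientation=None keeps the orientation; feed is the mean speed in m/s. With force_limit (N) it stops when the force on the tool has changed by that much, and returns True; else False.
- movej(angles): joint-space move.
- gripper_to(opening): finger opening in m; the grip force is fixed at half the most; returns when the fingers have stopped.
- dwell(seconds).
- inverse_kinematics(position, orientation): joint angles nearest the present ones, or None.
- get_state(): the state.
- snapshot(name): name is "side" or "top" or "wrist"; returns a dict with "image" (480x640x3 uint8, red, green, blue), "depth" (480x640 float32, m along the optical axis (not along the pixel's ray), 0 where there is no reading), "vfov" (degrees; the focal length in pixels is half the picture's height over the tangent of half this angle, whatever the lens; pixels are square), "cx", "cy" (the principal point, pixels), "position" and "orientation" of the camera in the world. Camera axes: x right, y down, z forward; pixel columns grow to the right and rows downward; lengths in m; the calibration is good to about 2 mm. The wrist camera is an equidistant fisheye: a pixel r from the principal point sees the ray r / f radians off the axis. A picture is of the moment at which its call begins.
A pose or a line that the arm cannot do raises IKError and nothing moves.
- hand_in(): hands the job in; it is judged then, once.
The state is a dict: "clock": time; "joint_pos": joint angles; "dq": joint speeds; "effort": joint torques, N m; "ee_pos": TCP position; "tool_rot": TCP orientation; "ft_force": force on the tool from outside, world axes, zero at the start; "torque": the same for the moment, N m; "opening": finger opening in m; "finger_force": force on a finger pad.
Only numpy, scipy, OpenCV 4.12 (cv2) and the standard library are available. Lean on these libraries where they do the work, as an engineer would, in place of code of your own. Each camera call takes 0.05 s, during which the arm holds its last target. There are 200 camera calls.

## Working session

There is one attempt and no reset: what is moved stays moved. The work goes in short steps, each a Python script; the robot and the scene stay as the last script left them, time stands still between calls to the robot, and variables do not carry over. Pictures are saved under pics/ and viewed, at most 10 in all, crops included, and the job is handed in when it is done.

```bash
mkdir -p pics; ls
python3 - <<'E'
from cell import *
import cv2,numpy as np
for n in ("top","side"):
    s=snapshot(n); cv2.imwrite(f"pics/{n}0.png",s["image"][:,:,::-1]); np.savez(f"{n}0.npz",**s)
    print(n,s["vfov"],s["cx"],s["cy"],s["position"],s["orientation"])
print(get_state())
E
```

```text
pics
top 54.823024384391644 316.9918913945147 239.4227916500536 [0.4057737  0.01246632 1.35858068] [ 0.71420284 -0.69649721  0.04699913 -0.05096095]
side 51.024860535075284 317.03741164622403 245.6146200427928 [ 0.33055152 -1.16262324  1.14940359] [ 0.90138491 -0.10626277  0.04648734 -0.41719588]
{'clock': 0.1, 'joint_pos': array([ 1.12749479e+00,  4.94117778e-01,  1.34604696e+00, -1.24684483e-05,
        1.30250890e+00, -9.55183957e-02]), 'dq': array([ 6.91966659e-04, -1.23105977e-03, -1.76883203e-03, -6.54861015e-04,
        1.88311742e-04,  5.24707057e-05]), 'effort': array([ 3.61726570e-04, -8.80249357e+01, -3.82541513e+01,  7.04267831e-02,
        4.82240017e-02, -7.35547269e-05]), 'ee_pos': array([0.21287693, 0.58727417, 0.21340745]), 'tool_rot': array([ 1.73014874e-01,  9.84919063e-01, -5.22597483e-04, -1.38065966e-04]), 'ft_force': array([-0.05422823, -0.67193344,  0.71349355]), 'torque': array([ 0.00463332, -0.03203265, -0.00473371]), 'finger_force': 0.0, 'opening': 0.09094845714600652}
```

View pics/top0.png

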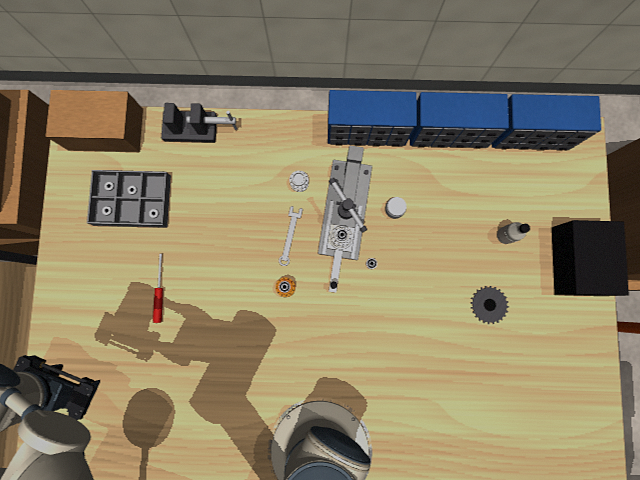

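View pics/side0.png

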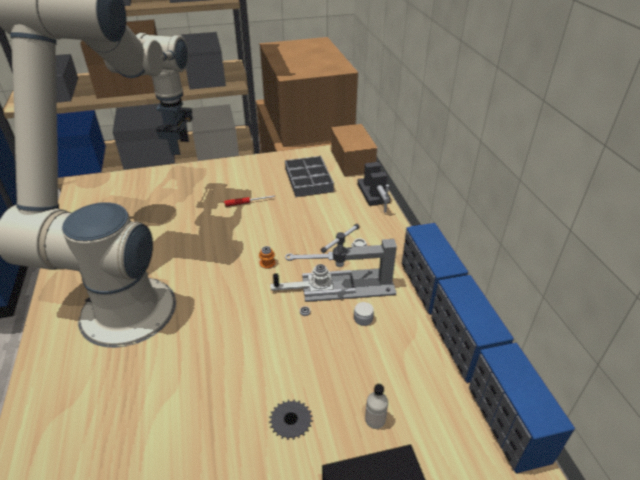

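Top view: press base centred at about (345,210), post at (334,285), hub with bearing at (342,235), and T-handle bar from (333,181) to (365,230). Look-alikes for the hub are the orange hub (285,286), the spare hub (299,181), the loose bearing (372,263) and the tray bearings (130,200). The vise at (200,122) could be taken for the press. I choose the silver hub on the carriage at (342,235). I'll check it in a crop and compute points.

```bash
cat > h.py <<'E'
import numpy as np,cv2
from scipy.spatial.transform import Rotation as R
def ray(s,u,v):
    f=240/np.tan(np.radians(float(s["vfov"]))/2)
    d=np.array([(u-s["cx"])/f,(v-s["cy"])/f,1.])
    return np.array(s["position"]),R.from_quat(s["orientation"]).as_matrix()@d
def onz(s,u,v,z):
    p,d=ray(s,u,v); return p+d*(z-p[2])/d[2]
def dep(s,u,v):
    p,d=ray(s,u,v); return p+d*float(s["depth"][int(round(v)),int(round(u))])
E
python3 - <<'E'
from h import *
np.set_printoptions(precision=4,suppress=True)
s=np.load("top0.npz"); im=s["image"][:,:,::-1]
c=im[140:300,270:410]; cv2.imwrite("pics/crop0.png",cv2.resize(c,None,fx=3.7,fy=3.7,interpolation=cv2.INTER_CUBIC))
# height map of press region
u,v=np.meshgrid(np.arange(640),np.arange(480))
f=240/np.tan(np.radians(float(s["vfov"]))/2)
P=np.stack([(u-s["cx"])/f,(v-s["cy"])/f,np.ones_like(u)],-1)*s["depth"][...,None]@R.from_quat(s["orientation"]).as_matrix().T+s["position"]
np.save("P.npy",P)
Z=P[...,2]
for nm,lo,hi,box in (("handle",.185,.3,(170,240,320,380)),("post",.045,.075,(276,296,325,345)),("arm",.14,.16,(150,240,320,380)),("column",.16,.18,(140,175,335,375)),("bear",.075,.1,(222,250,325,360))):
    a,b,cc,d=box; m=np.zeros(Z.shape,bool); m[a:b,cc:d]=(Z[a:b,cc:d]>lo)&(Z[a:b,cc:d]<hi)
    q=P[m]; print(nm,m.sum(),q.mean(0) if len(q) else "",np.median(q[:,2]) if len(q) else "",q.min(0) if len(q) else "",q.max(0) if len(q) else "")
E
```

```text
handle 370 [ 0.657  -0.0528  0.2071] 0.20668818474621165 [ 0.5884 -0.1019  0.1873] [ 0.7263 -0.0034  0.2205]
post 41 [ 0.4599 -0.0258  0.0688] 0.0691046877213819 [ 0.4508 -0.0341  0.0557] [ 0.4702 -0.0172  0.0748]
arm 622 [ 0.7233 -0.0613  0.1497] 0.1495837264790455 [ 0.6357 -0.0899  0.1409] [ 0.7936 -0.0321  0.1598]
column 225 [ 0.8055 -0.0729  0.1686] 0.16860347749063975 [ 0.7847 -0.0934  0.1603] [ 0.8267 -0.0527  0.1749]
bear 179 [ 0.5981 -0.0444  0.0849] 0.08593227006191206 [ 0.5783 -0.0645  0.0752] [ 0.6189 -0.025   0.0946]
```

View pics/crop0.png

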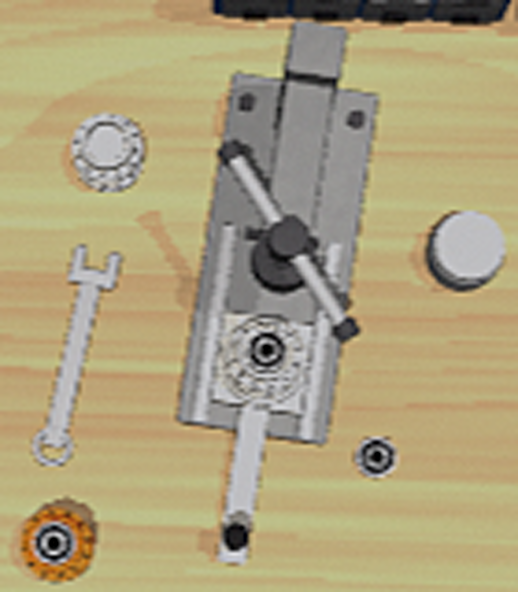

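The crop confirms the choice: the silver hub on the carriage (crop (266,350)) sits between the column and the black post (235,537), while the orange one (52,543) stands off the press. Post-to-column distance measures 0.349 m (0.350 given), and the handle's mean lies on the computed axis (0.657,-0.053). Next I push the carriage.

```bash
cat >> h.py <<'E'
YAW=np.arctan2(-.0471,.3455); AX=np.array([.657,-.0527])
X=np.array([np.cos(YAW),np.sin(YAW)])
def down(a):
    "tool pointing down with its y along world heading a"
    y=np.array([np.cos(a),np.sin(a),0]); z=np.array([0,0,-1.]); return R.from_matrix(np.c_[np.cross(y,z),y,z]).as_quat()
def p3(xy,z): return np.array([xy[0],xy[1],z])
E
python3 - <<'E'
from h import *
from cell import *
np.set_printoptions(precision=4,suppress=True)
post=AX-.2*X; print(post)
best=min((YAW+np.pi/2,YAW-np.pi/2),key=lambda a:abs(inverse_kinematics(p3(post-.05*X,.2),down(a))[5]))
q=down(best)
move_ptp(p3(post-.05*X,.2),q); gripper_to(0.0)
servo_line(p3(post-.05*X,.036),feed=.15)
print(get_state()["ft_force"],get_state()["ee_pos"])
print(servo_line(p3(post-.02*X,.036),feed=.05,force_limit=2.0)); st=get_state();print("contact",(st["ee_pos"][:2]-AX)@X,st["ft_force"])
print(servo_line(p3(post+.06*X,.036),feed=.04,force_limit=9)); st=get_state();print("stop",(st["ee_pos"][:2]-AX)@X,st["ft_force"],st["clock"])
E
```

```text
[ 0.4588 -0.0257]
[-0.1451  0.0628 -0.0806] [ 0.4096 -0.019   0.0365]
True
contact -0.22381558331741308 [ 0.3867  0.2222 -0.2311]
True
stop -0.16572467424014253 [-0.9514 -1.7299  0.9231] 6.9
```

Run:
```python
from h import *
from cell import *
np.set_printoptions(precision=4,suppress=True)
p=get_state()["ee_pos"]
print(servo_line(p3(p[:2]+.012*X,p[2]),feed=.02,force_limit=15)); st=get_state();print("stop",(st["ee_pos"][:2]-AX)@X,st["ft_force"],st["clock"])
p=st["ee_pos"]
servo_line(p3(p[:2]-.03*X,p[2]),feed=.1); servo_line(p3(p[:2]-.03*X,.25),feed=.25)
move_ptp(p3(AX-.25*X+np.array([0,-.1]),.30),down(YAW+np.pi/2) if 0 else st["tool_rot"])
s=snapshot("top"); cv2.imwrite("pics/c1.png",cv2.resize(s["image"][140:300,270:410,::-1],None,fx=3.7,fy=3.7,interpolation=cv2.INTER_CUBIC)); np.savez("top1.npz",**s)
s2=snapshot("side"); cv2.imwrite("pics/s1.png",cv2.resize(s2["image"][200:320,250:410,::-1],None,fx=5,fy=5,interpolation=cv2.INTER_CUBIC)); np.savez("side1.npz",**s2)
print(get_state()["clock"],get_state()["joint_pos"])
for nm,a0 in (("223",223),("268",268),("180",180),("92",92)):
    a=YAW+np.radians(a0); 
    for k in (1,-1):
        q=inverse_kinematics(p3(AX+.05*np.array([np.cos(a),np.sin(a)]),.19),down(a+k*np.pi/2)); print(nm,k,q)
```

```text
True
stop -0.16591414782350972 [-0.7344 -0.2541  0.7867] 7.2167
9.3083 [-0.4204  0.1255  1.66   -0.0018  1.3654  1.2858]
223 1 [-0.2276  0.5113  1.3844 -0.      1.2459  0.7282]
223 -1 [-0.2276  0.5113  1.3844 -0.      1.2459 -2.4134]
268 1 [-0.2469  0.5599  1.2911 -0.      1.2906 -0.0765]
268 -1 [-0.2469  0.5599  1.2911 -0.      1.2906  3.0651]
180 1 [-0.1735  0.4943  1.4163 -0.      1.231   1.5328]
180 -1 [-0.1735  0.4943  1.4163 -0.      1.231  -1.6088]
92 1 None
92 -1 [-0.0946  0.5677  1.2758 -0.      1.298   0.006 ]
```

View pics/s1.png

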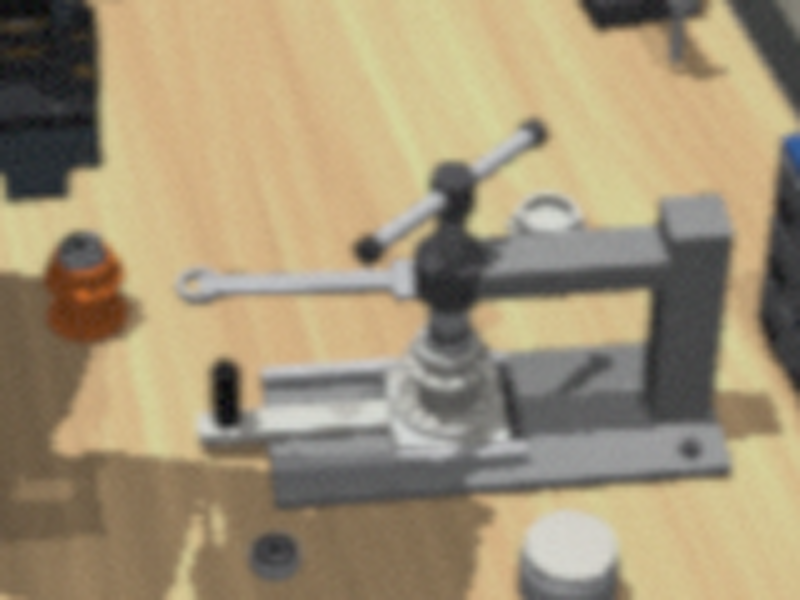

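View pics/c1.png

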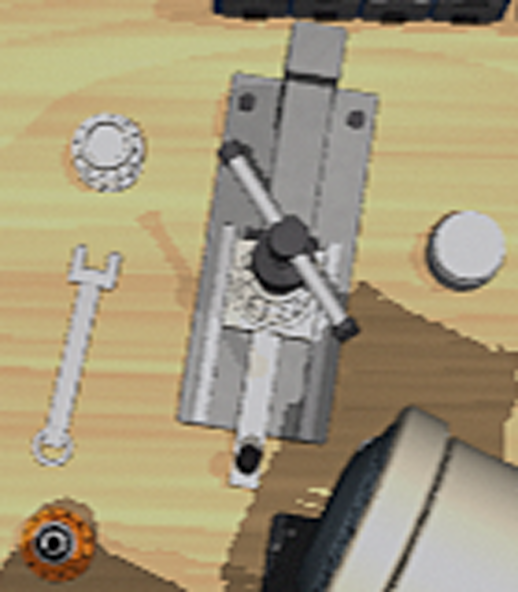

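Carriage is home: the post is at (246,458) in the crop, 140 mm from the axis, the hub sits under the foot, and a second push did not move it. Next I measure the bar and do the first stroke.

```bash
cat >> h.py <<'E'
from cell import *
PITCH=.020/(2*np.pi)
def e(a): return np.array([np.cos(a),np.sin(a)])
def wrench(n=1):
    L=[]
    for i in range(n):
        if i: dwell(.01)
        s=get_state(); L.append(np.r_[s["ft_force"],s["torque"]])
    return np.mean(L,0)
def pose(a,z,k,gap,r=.05):
    "tool at radius r, heading on bar angle a (world), led clockwise by gap"
    return p3(AX+r*e(a)+gap*e(a-np.pi/2),z),down(a+k*np.pi/2)
def moment(w,w0,a):
    w=w-w0; p=get_state()["ee_pos"][:2]-AX
    return w[5]+p[0]*w[1]-p[1]*w[0], w[:2]@e(a+np.pi/2)
def bar(s,zlo=.185):
    "bar angle (front end, relative to press x, deg), middle, height"
    u,v=np.meshgrid(np.arange(320,380),np.arange(165,245)); f=240/np.tan(np.radians(float(s["vfov"]))/2)
    P=np.stack([(u-s["cx"])/f,(v-s["cy"])/f,np.ones(u.shape)],-1)*s["depth"][165:245,320:380,None]@R.from_quat(s["orientation"]).as_matrix().T+s["position"]
    q=P[(P[...,2]>zlo)&(P[...,2]<.23)]; q=q[np.hypot(*(q[:,:2]-AX).T)<.09]
    far=q[np.hypot(*(q[:,:2]-AX).T)>.022]
    side=np.sign((far[:,:2]-AX)@np.linalg.svd(far[:,:2]-far[:,:2].mean(0),full_matrices=False)[2][0])
    d=far[side>0,:2].mean(0)-far[side<0,:2].mean(0)
    if d@X>0: d=-d
    return np.degrees(np.arctan2(d[1],d[0])-YAW)%360,(far[side>0,:2].mean(0)+far[side<0,:2].mean(0))/2,np.median(far[:,2])
E
python3 - <<'E'
from h import *
np.set_printoptions(precision=4,suppress=True)
s=np.load("top0.npz");b=bar(s);print(b); print(bar(np.load("top1.npz")))
a=YAW+np.radians(b[0])
P,q=pose(a,.27,-1,0); print(inverse_kinematics(P,q))
move_ptp(P,q); gripper_to(.04)
P,q=pose(a,.186,-1,0); print(servo_line(P,q,feed=.1,force_limit=8))
gripper_to(.022)
print(get_state()["clock"],get_state()["joint_pos"][5],wrench(5),get_state()["opening"],get_state()["ee_pos"])
s=snapshot("wrist"); cv2.imwrite("pics/w1.png",s["image"][:,:,::-1])
E
```

```text
(np.float64(221.36331365614086), array([ 0.6573, -0.0529]), np.float64(0.20552319302601796))
(np.float64(221.3360785821448), array([ 0.6576, -0.0526]), np.float64(0.2054738054209252))
[-0.2261  0.4415  1.2779 -0.      1.4222 -2.3833]
False
14.7333 -2.3832754301065004 [-0.0481  0.0455  0.2446  0.0785  0.0341  0.015 ] 0.022268877356436345 [ 0.6154 -0.0804  0.1861]
```

View pics/w1.png

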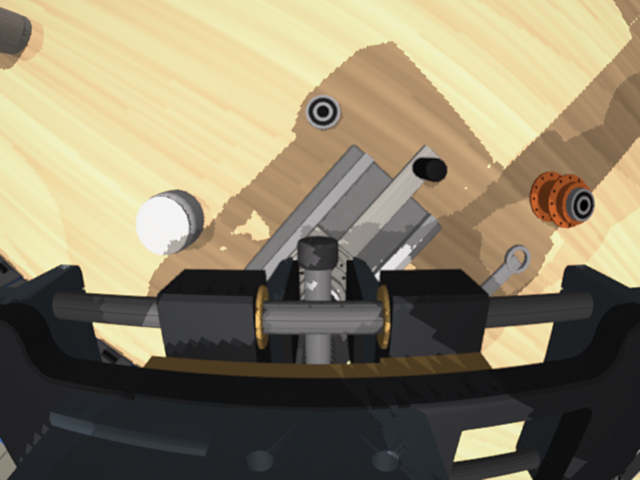

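The wrist view shows the bar (318,300) centred between the fingers. First stroke:

```bash
cat >> h.py <<'E'
def stroke(a0,a1,z0,k,gap,step=.12,mstop=.17,feed=.06,w0=None):
    "push the bar clockwise from a0 to a1 (deg, press frame); z follows the screw; stop on moment"
    w0=wrench(8) if w0 is None else w0
    n=int(np.ceil(np.radians(a0-a1)/step)); out=[]
    for d in np.linspace(a0,a1,n+1):
        a=YAW+np.radians(d)
        P,q=pose(a,z0-PITCH*np.radians(a0-d),k,gap); hit=servo_line(P,q,feed=feed,force_limit=7)
        m,ft=moment(wrench(3),w0,a); out.append((d,m,ft)); 
        if hit or m>mstop: print("STOP",hit); break
    for o in out: print("%.1f M=%.3f Ft=%.2f r=%.3f"%(*o,o[1]/o[2]))
    s=get_state(); print(s["clock"],s["ee_pos"],s["ft_force"],s["joint_pos"][5]); return d,w0
E
python3 - <<'E'
from h import *
np.set_printoptions(precision=4,suppress=True)
stroke(221.3,92,.186,-1,.005)
E
```

```text
221.3 M=0.026 Ft=0.24 r=0.111
214.5 M=-0.008 Ft=-0.97 r=0.008
207.7 M=-0.028 Ft=-0.21 r=0.132
200.9 M=0.017 Ft=0.36 r=0.046
194.1 M=0.010 Ft=-0.22 r=-0.043
187.3 M=0.002 Ft=-0.26 r=-0.006
180.5 M=0.024 Ft=0.09 r=0.283
173.7 M=-0.010 Ft=-0.34 r=0.029
166.9 M=0.033 Ft=0.03 r=0.994
160.1 M=0.040 Ft=-0.02 r=-2.429
153.2 M=0.005 Ft=0.05 r=0.095
146.4 M=0.012 Ft=-0.08 r=-0.160
139.6 M=0.030 Ft=-0.24 r=-0.125
132.8 M=0.001 Ft=0.01 r=0.145
126.0 M=0.035 Ft=0.10 r=0.349
119.2 M=0.010 Ft=-0.14 r=-0.072
112.4 M=0.026 Ft=0.51 r=0.051
105.6 M=0.052 Ft=0.88 r=0.059
98.8 M=0.057 Ft=0.27 r=0.209
92.0 M=0.012 Ft=-0.03 r=-0.439
20.525 [ 0.6668 -0.0034  0.1788] [-0.0256  0.3338  0.2944] -0.00020598519604887882
```

Run:
```python
from h import *
np.set_printoptions(precision=4,suppress=True)
gripper_to(.04)
p=get_state()["ee_pos"]; servo_line(p3(p[:2],.27),feed=.2)
P,q=pose(YAW+np.pi,.30,1,0,r=.25); P[1]+=.15
# stand aside to the left for the camera
servo_line(P,feed=.4)
s=snapshot("top"); np.savez("top2.npz",**s); print(bar(s,.17)); cv2.imwrite("pics/c2.png",cv2.resize(s["image"][140:300,270:410,::-1],None,fx=3.7,fy=3.7,interpolation=cv2.INTER_CUBIC))
print(get_state()["clock"])
```

```text
(np.float64(93.14718767635182), array([ 0.6575, -0.0565]), np.float64(0.1981012564624992))
22.55
```

View pics/c2.png

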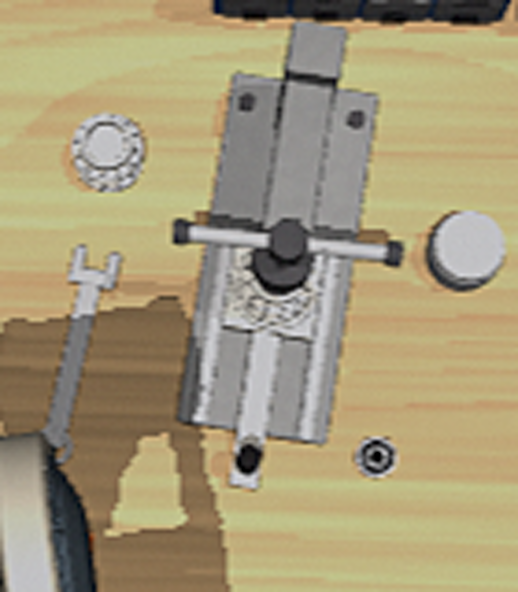

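The bar now lies at 93°, with its right cap at (392,253). It dropped 7.4 mm (7.2 expected), so about 6–7 mm remain. Second stroke is on the right end, with the pads tilted so contact sits at a known inner radius (~34 mm), and with force-limited steps.

```bash
cat >> h.py <<'E'
def stroke2(a0,a1,z0,w0,fl=5.3,step=.1,feed=.04,lag=.1):
    n=int(np.ceil(np.radians(a0-a1)/step)); hit=False
    for d in np.linspace(a0,a1,n+1):
        a=YAW+np.radians(d); w=wrench(4)
        m,ft=moment(w,w0,a); print("%.1f M=%.3f Ft=%.2f"%(d,m,ft),end="; ")
        if ft>fl-1: print("static stop"); break
        P,_=pose(a,z0-PITCH*np.radians(a0-d),1,.006)
        if hit:=servo_line(P,down(a+lag+np.pi/2),feed=feed,force_limit=fl-max(ft,0)):
            m,ft=moment(wrench(1),w0,a); print("HIT M=%.3f Ft=%.2f"%(m,ft)); break
    s=get_state(); p=s["ee_pos"][:2]-AX
    print(s["clock"],"tool angle",np.degrees(np.arctan2(p[1],p[0])-YAW)%360,s["ee_pos"],s["joint_pos"][5])
E
python3 - <<'E'
from h import *
np.set_printoptions(precision=4,suppress=True)
a=YAW+np.radians(273); 
P,_=pose(a,.27,1,0); q=down(a+.1+np.pi/2)
servo_line(p3(AX-.15*X+np.array([0,-.08]),.30),feed=.4)
move_ptp(P,q); gripper_to(.04); P[2]=.1785; print(servo_line(P,q,feed=.1,force_limit=8)); gripper_to(.024)
w0=wrench(10); np.save("w0.npy",w0); print(w0,get_state()["clock"],get_state()["opening"])
stroke2(272,165,.1785,w0)
E
```

```text
False
[ 0.103   0.2128 -0.1452 -0.0727  0.0431  0.0088] 25.95 0.02420858000421423
272.0 M=-0.001 Ft=0.27; 266.4 M=-0.027 Ft=-0.00; 260.7 M=0.028 Ft=0.66; 255.1 M=0.032 Ft=0.94; 249.5 M=0.027 Ft=0.55; 243.8 M=0.020 Ft=1.02; 238.2 M=0.072 Ft=1.13; 232.6 M=0.031 Ft=0.95; 226.9 M=0.016 Ft=1.05; 221.3 M=0.045 Ft=1.19; 215.7 M=0.051 Ft=1.43; 210.1 M=0.062 Ft=1.57; 204.4 M=0.079 Ft=1.54; 198.8 M=0.022 Ft=0.89; 193.2 M=0.033 Ft=0.81; 187.5 M=0.054 Ft=1.19; 181.9 M=0.050 Ft=1.14; 176.3 M=0.070 Ft=1.48; 170.6 M=0.024 Ft=1.33; 165.0 M=0.045 Ft=1.26; 32.0 tool angle 158.31354918729767 [ 0.6131 -0.0279  0.1725] 1.7204281715953544
```

Run:
```python
from h import *
np.set_printoptions(precision=4,suppress=True)
stroke2(163,96,.0+.1785-PITCH*np.radians(109),np.load("w0.npy"),step=.07)
```

```text
163.0 M=0.052 Ft=1.40; 159.1 M=0.042 Ft=1.94; 155.1 M=0.075 Ft=1.50; 151.2 M=0.047 Ft=1.42; 147.2 M=0.074 Ft=1.65; 143.3 M=0.079 Ft=1.59; 139.4 M=0.056 Ft=1.72; 135.4 M=0.068 Ft=1.29; 131.5 M=0.060 Ft=1.70; 127.5 M=0.058 Ft=2.24; 123.6 M=0.079 Ft=2.81; 119.6 M=0.143 Ft=3.53; 115.7 M=0.116 Ft=3.55; 111.8 M=0.136 Ft=3.63; 107.8 M=0.137 Ft=4.30; static stop
35.875 tool angle 105.1782870423502 [ 0.6505 -0.0028  0.1696] 2.698906571010224
```

The moment rose clearly from ~127° on (static force 1.6 → 4.3 N at 33 mm), so the bearing has bottomed. I let go and check.

Run:
```python
from h import *
np.set_printoptions(precision=4,suppress=True)
gripper_to(.045); print(wrench(3))
p=get_state()["ee_pos"]; servo_line(p3(p[:2],.27),feed=.15)
P=p3(AX-.25*X+np.array([0,.15]),.30); servo_line(P,feed=.3)
s=snapshot("top"); print(bar(s,.17)); s2=snapshot("side")
A=cv2.resize(s["image"][140:300,270:410],None,fx=2.8,fy=2.8,interpolation=cv2.INTER_CUBIC); B=cv2.resize(s2["image"][220:310,260:340],None,fx=5,fy=5,interpolation=cv2.INTER_CUBIC)
B=cv2.copyMakeBorder(B[:448],0,max(0,448-B.shape[0]),0,0,cv2.BORDER_CONSTANT)
cv2.imwrite("pics/f.png",np.hstack([A,B])[:,:,::-1]); print(get_state()["clock"])
s0=np.load("top0.npz"); d=cv2.absdiff(s["image"],s0["image"])[...].max(2);
```

```text
[ 0.8589 -2.0913  0.8845 -0.3894  0.0654  0.0649]
(np.float64(132.97064509859374), array([ 0.6575, -0.0524]), np.float64(0.1909842032241338))
38.4
```

View pics/f.png

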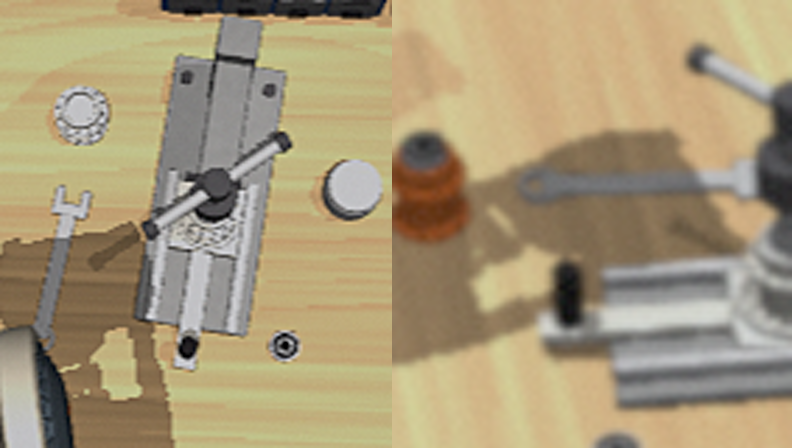

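The handle (left panel: caps at (150,228) and (283,141)) sprang back to 133°, as a snug screw should. The bar top reads 0.191 m (home ≈0.19), the carriage is home, and the bystanders are undisturbed.

```bash
python3 -c "
from cell import *
print(hand_in())"
```

```text
the job is handed in; nothing more can be done
None
```

The job is handed in: the carriage is home, the bearing was pressed until the handle moment climbed (no direct view of it flush with the rim), the handle is released with the screw left down, and I saw nothing else moved around the press.

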